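# Push the jammed plug out of the cable conduit

### The arm

A 6-joint arm with a two-finger parallel gripper is mounted at the origin on the work surface; the furniture and walls round the work are solid. World frame = base frame: x ahead of the robot, y to its left, z up, the work surface at z = 0. Lengths are in mm, angles in rad, forces in N, time in s.
With the tool pointing down it reaches from about 350 to 975 mm from the base axis. Payload 7.1 kg.
Tool frame: the origin (TCP) lies midway between the tips of the shut fingers; the grasp point (between the pads) lies 19 mm behind it (ctrl.grip_point_offset is the distance from the TCP to the grasp point, in mm); z points along the fingers, y is the line along which they close (so a half turn about z gives the same grasp; the last joint's range is limited). The gripper opens to 88 mm and grips with 3 to 60 N. Pads are 20 mm wide; open, the fingers measure 115 mm over their backs; the gripper's body (75 mm by 178 mm) begins 61 mm behind the grasp point.
Start: joints at [1.13, 0.423, 1.63, -0, 1.089, -0.019], TCP at [255.845, 570.218, 222.675] pointing down, gripper open.
Joint ranges: [-3, 3], [-0.9, 2.11], [0.09, 2.58], [-1.31, 4.45], [0.11, 2.69], [-2.54, 2.54]. Speed limits (rad/s): [2.39, 2.39, 3.01, 3.14, 3.14, 3.14].

### API

Orientations are given as a rotation vector (axis times angle).
In Python, from workcell import get_obs, optics, close_job, spotter, ctrl gives the robot as it stands. The module is installed in compiled form; this text tells all that it offers.
- The arm moves only by the tool move_arm, never from a script. Its argument "rows" is a list of rows, each a list of 5 numbers: the shift along the tool's x, y, z in cm, then the turn about the tool's z in degrees, then the opening in per cent of the stroke, from 0 (shut) to 100 (fully open). A call has 1 to 10 rows; each row shifts and turns the commanded pose from where the row before left it, along the tool's axes as they then stand; what a row does not reach is not made up. A row lasts 1/8 s, in which the tool goes at most 62.5 mm and 10.7 degrees, less where a joint would pass 70% of its speed; a pose out of reach is approached as far as the arm can. A call with a gripper value outside its range is refused whole. The fingers move at their own pace and stop on an object; the grip force is fixed at half the most. Time passes only in rows, so rows that do not move let the fingers close. It gives the time, the measured TCP pose, the force, the opening and the grip force at its end, in the units of the state.
- get_obs(): the state, without advancing time (a new reading comes with each control period).
- optics.get_image(name): name is "side" or "top" or "wrist"; returns the picture (400x640x3 uint8, blue, green, red); there is no depth.
- optics.calibration(name): a dict with "camera_matrix" (3x3 intrinsics, pixels), "xyz" and "orientation" of the camera in the world. Camera axes: x right, y down, z forward; pixel columns grow to the right and rows downward; lengths in mm; the calibration is good to about 2 mm. A picture is of the moment at which its call begins: read the wrist's pose just before it. calibration takes no time and is no camera call; for the wrist camera it gives the pose at the moment of the call.
- close_job(): hands the job in; it is judged then, once.
Trained networks look in the newest picture that a camera, given by its name, has taken for a name from the list of things; names that differ only in an ending like _2 or _b are one class to them, and where a whole thing is asked for, a point or a joint stands for the part that bears it (a point fixed in the world has none). Each returns a list of dicts, best first, with "conf" (0 to 1); they miss things now and then, are a little off and sometimes report something else, mostly with a low value. They report only what shows in the picture. A call takes as long as a camera call.
- spotter.find_in(camera, label): "point" ([column, row] in pixels, amid what is visible of it).
- spotter.regions_of(camera, label): "region" (400x640 bool, what is visible of it) and "point" ([column, row] in pixels, amid what is visible of it).
The state is a dict: "t": time; "qpos": joint angles; "qvel": joint speeds; "joint_torque": joint torques, N m; "ee_pos": TCP position; "orientation": TCP orientation; "ft_force": force on the tool from outside, world axes, zero at the start; "moment": the same for the moment, N m; "width": finger opening in mm; "grasp_force": force on a finger pad.
Only numpy, scipy, OpenCV 4.12 (cv2) and the standard library are available. Lean on these libraries where they do the work, as an engineer would, in place of code of your own. Each camera call takes 0.05 s, during which the arm holds its last target. There are 200 camera calls.

### The job

A wooden plug is jammed inside the short cable conduit on the desk. Take the push rod by its wooden handle and push the plug with the rod right through the conduit, from its open end, so that it drops into the catch tray at the other end. Then draw the rod out and lay it down on the bare desk, beside or in front of the conduit's stand, without dropping it.

Things in the scene. Friction and masses are not known exactly. Their poses are not given: they have to be found in the camera images.
- push_rod: Loose push rod lying on the desk: brown wooden handle (block 80 long, 22 wide, 28 high), steel rod 12 in diameter out of one end, tip disc 16 in diameter; 210 long in all, 0.12 kg, balances in the handle. Origin: centre of the handle, on the rod's axis, 14 above the desk as it lies. x axis: along the rod, handle to tip; z up. Not the pencil or the pen nearby.
- rod_tip (a point): The centre of the rod's flat tip face, 170 mm from the handle's centre along the rod's x axis.
- plug: The light wooden plug, a cylinder 34 in diameter and 32 long, about 0.05 kg, lying inside the conduit with its axis along the bore. Origin: its centre; x axis: its axis. At the start it lies within 10 mm of the conduit's middle, 67 mm above the desk. A spring shoe bears on it, so that pushing it takes up to about 7 N until it is past the shoe.
- conduit_stand: Fixed level aluminium tube, 80 long, outside 48, inside 40 in diameter, on a wooden cradle 90 wide. Origin: on the desk below the tube's middle. x axis: the way to push, along the bore (axis 70 high) from the open entry x=-40 to the outlet x=+40; z up. Spring shoe in the roof at x=0: to 12 above the bore's axis, yields; guide to 110 high. Catch tray: x=45 to 157, 96 wide, 26 high, floor 5.

How it is judged:
By the outcome, as a careful person would: the job done as asked, in the order asked, and still so for the second after the job is handed in, with the robot touching nothing.
It also fails if it takes over 43 s, if anything falls off the work surface, if the arm or the gripper's body presses on something with over 40 N, if the wrist force passes 120 N, or if a joint passes its speed limit or range.

## Working session

There is one attempt and no reset: what is moved stays moved. The work goes in short steps, Python scripts to look and compute and a tool call to move; the robot and the scene stay as the last step left them, time stands still between calls to the robot, and variables do not carry over. Pictures are saved under pics/ and viewed, at most 10 in all, crops included, and the job is handed in when it is done.

Besides the shell and the picture viewer there is one more tool, called after "Call:" by a JSON object that holds its "op" and its "data", one argument or row to a line. move_arm: Moves the arm, as the interface text tells. Its arguments: {"type":"object","properties":{"rows":{"type":"array","items":{"type":"array","items":{"type":"number"}}}},"required":["rows"]}

```bash
mkdir -p pics
cat > h.py <<'E'
import numpy as np, cv2
from scipy.spatial.transform import Rotation as R
from workcell import get_obs, optics, close_job, spotter, ctrl
def cal(n):
    c=optics.calibration(n); K=np.array(c["camera_matrix"]); o=np.array(c["orientation"],float)
    M=R.from_rotvec(o).as_matrix() if o.size==3 else (o if o.shape==(3,3) else None)
    return K,M,np.array(c["xyz"],float)
def ray(n,p,C=None):
    K,M,t=C or cal(n); d=M@np.linalg.solve(K,[p[0],p[1],1.]); return t,d
def onz(n,p,z,C=None):
    t,d=ray(n,p,C); return t+d*(z-t[2])/d[2]
def proj(n,P,C=None):
    K,M,t=C or cal(n); q=K@(M.T@(np.array(P,float)-t)); return q[:2]/q[2]
def st():
    o=get_obs(); print(o["t"],np.round(o["ee_pos"],1),np.round(o["orientation"],3),np.round(o["ft_force"],1),o["width"],o["grasp_force"]); return o
E
python3 - <<'E'
from h import *
o=st(); print(R.from_rotvec(o["orientation"]).as_matrix().round(3), ctrl.grip_point_offset)
for n in("top","side"):
    im=optics.get_image(n); cv2.imwrite(f"pics/{n}0.png",im); print(n,optics.calibration(n))
    for l in("push_rod","rod_tip","conduit_stand","plug"):
        for r in spotter.regions_of(n,l)[:2]:
            m=r["region"].astype(np.uint8); ys,xs=np.nonzero(m)
            print(n,l,round(r["conf"],2),np.round(r["point"]),m.sum(),cv2.minAreaRect(np.c_[xs,ys].astype(np.float32)))
E
```

```text
0.0 [255.6 569.7 221.9] [-6.580e-01 -3.072e+00  2.000e-03] [-0.1 -1.3 -0.2] 87.72310302731977 0.0
[[-0.912  0.409 -0.001]
 [ 0.409  0.912 -0.001]
 [ 0.    -0.001 -1.   ]] 18.700000000000003
top {'camera_matrix': array([[426.72196205,   0.        , 316.99558083],
       [  0.        , 426.72196205, 199.2401708 ],
       [  0.        ,   0.        ,   1.        ]]), 'xyz': array([ 331.67851501, -105.03881767,  916.99911412]), 'orientation': array([-2.00122925,  2.23101481, -0.21980563])}
top push_rod 0.87 [399. 203.] 749 ((384.0, 200.5), (11.0, 98.0), 90.0)
top rod_tip 0.86 [401. 200.] 796 ((384.0, 200.0), (12.0, 98.0), 90.0)
top conduit_stand 0.58 [213. 238.] 3649 ((207.82861328125, 239.0471954345703), (46.3267936706543, 99.06136322021484), 78.9964599609375)
side {'camera_matrix': array([[474.95089859,   0.        , 320.76613743],
       [  0.        , 474.95089859, 198.64662141],
       [  0.        ,   0.        ,   1.        ]]), 'xyz': array([ 150.65337534, -819.82799484,  474.01377756]), 'orientation': array([-2.00772522,  0.51224866, -0.29537299])}
side push_rod 0.67 [339. 248.] 358 ((339.1469421386719, 246.9956512451172), (55.29679489135742, 11.142512321472168), 43.31531524658203)
side push_rod 0.31 [261. 169.] 97 ((260.2500305175781, 168.25001525878906), (7.77817440032959, 12.727922439575195), 45.0)
side rod_tip 0.58 [337. 246.] 432 ((339.0724792480469, 246.99896240234375), (56.624088287353516, 11.947826385498047), 44.16968536376953)
side conduit_stand 0.85 [246. 176.] 2554 ((245.99095153808594, 178.2744140625), (57.811492919921875, 61.151493072509766), 65.32313537597656)
side plug 0.5 [260. 169.] 113 ((260.0000305175781, 168.0), (8.485280990600586, 14.142135620117188), 45.0)
```

View pics/top0.png

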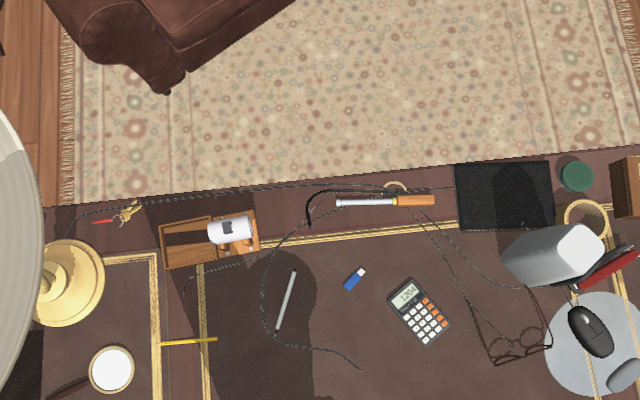

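View pics/side0.png

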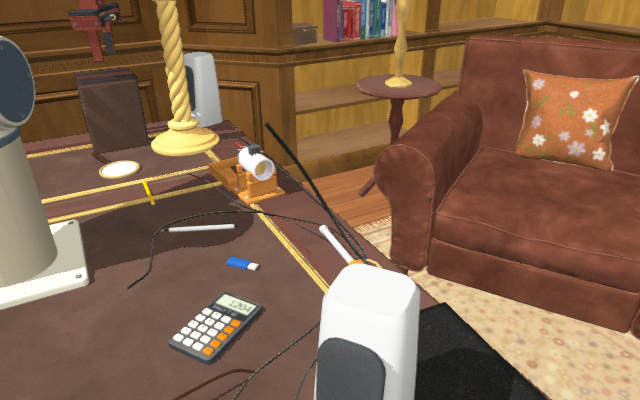

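The top view shows the rod at row 201, with the handle at columns 395–434 and the tip near column 336. The conduit tube is around (230,229), with its tray to the left at about (185,243). The side view shows the bore's open entry at (262,169), facing the rod's side.

Run:
```python
from h import *
C=cal("top")
for nm,p,z in [("tip",(336,202),14),("hfront",(395,200.5),20),("hback",(434,200.5),28),("tubeR",(251,226),85),("tubeL",(208,233),85),("trayFarL",(160,228),26),("trayNearL",(164,270),26),("cradleR",(260,249),10),("lamp",(70,290),20),("lampTop",(20,200),400),("speaker",(503,258),0),("deskedge",(320,180),0),("edge2",(520,160),0)]:
    print(nm,onz("top",p,z,C).round(0))
im=optics.get_image("top"); 
cv2.imwrite("pics/c1.png",cv2.resize(im[170:290,140:450],None,fx=2.58,fy=2.58,interpolation=cv2.INTER_CUBIC))
```

```text
tip [ 504. -161.   14.]
hfront [ 492. -287.   20.]
hback [ 482. -367.   28.]
tubeR [460.  15.  85.]
tubeL [456. 100.  85.]
trayFarL [486. 214.  26.]
trayNearL [398. 209.  26.]
cradleR [421.  10.  10.]
lamp [378. 406.  20.]
lampTop [475. 252. 400.]
speaker [ 347. -501.    0.]
deskedge [ 559. -133.    0.]
edge2 [ 556. -581.    0.]
```

View pics/c1.png

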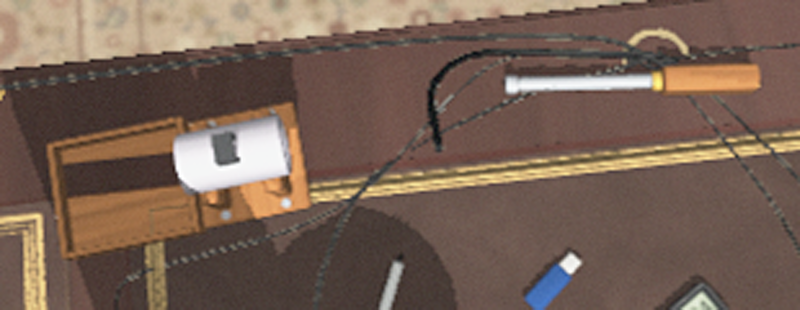

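The crop shows the tube lying along the bore, with the entry at its right. A thick black gooseneck runs near the rod from its ring base. I'll triangulate it, since it could obstruct the arm.

Run:
```python
from h import *
def tri(a,b):
    t1,d1=ray("top",a);t2,d2=ray("side",b); d1/=np.linalg.norm(d1);d2/=np.linalg.norm(d2)
    s=np.linalg.lstsq(np.c_[d1,-d2],t2-t1,rcond=None)[0]; p,q=t1+s[0]*d1,t2+s[1]*d2
    return ((p+q)/2).round(0),np.linalg.norm(p-q).round(1)
print("goose end",tri((309,224),(268,125)))
print("ring?",onz("top",(396,186),0).round())
print("hgoose", tri((345,190),(320,205)))
C=cal("side")
for P in [(504,-161,14),(460,0,70),(492,-287,20),(540,-300,0),(482,-367,28)]: print(P,proj("side",P,C).round())
# path along goose: epipolar of top points in side image
for p in [(307,212),(313,197),(325,192),(350,190),(370,191),(385,193)]:
    print(p,[tuple(proj("side",onz("top",p,z),C).round().astype(int)) for z in (0,50,100,150,200,250,300)])
im=optics.get_image("side"); cv2.imwrite("pics/c2.png",cv2.resize(im[110:290,200:420],None,fx=3.3,fy=3.3,interpolation=cv2.INTER_CUBIC))
```

```text
goose end (array([ 434., -100.,  208.]), np.float64(0.0))
ring? [ 528. -298.    0.]
hgoose (array([ 504., -175.,   74.]), np.float64(21.7))
(504, -161, 14) [322. 229.]
(460, 0, 70) [265. 174.]
(492, -287, 20) [353. 263.]
(540, -300, 0) [381. 269.]
(482, -367, 28) [376. 289.]
(307, 212) [(np.int64(301), np.int64(222)), (np.int64(296), np.int64(200)), (np.int64(291), np.int64(177)), (np.int64(286), np.int64(153)), (np.int64(280), np.int64(127)), (np.int64(274), np.int64(99)), (np.int64(267), np.int64(70))]
(313, 197) [(np.int64(319), np.int64(221)), (np.int64(314), np.int64(200)), (np.int64(308), np.int64(177)), (np.int64(302), np.int64(153)), (np.int64(296), np.int64(127)), (np.int64(289), np.int64(99)), (np.int64(282), np.int64(70))]
(325, 192) [(np.int64(330), np.int64(227)), (np.int64(324), np.int64(205)), (np.int64(318), np.int64(181)), (np.int64(312), np.int64(156)), (np.int64(305), np.int64(130)), (np.int64(298), np.int64(102)), (np.int64(290), np.int64(71))]
(350, 190) [(np.int64(344), np.int64(241)), (np.int64(338), np.int64(217)), (np.int64(331), np.int64(192)), (np.int64(324), np.int64(166)), (np.int64(316), np.int64(138)), (np.int64(308), np.int64(108)), (np.int64(300), np.int64(76))]
(370, 191) [(np.int64(353), np.int64(254)), (np.int64(346), np.int64(229)), (np.int64(339), np.int64(202)), (np.int64(332), np.int64(175)), (np.int64(323), np.int64(145)), (np.int64(315), np.int64(114)), (np.int64(306), np.int64(81))]
(385, 193) [(np.int64(359), np.int64(264)), (np.int64(352), np.int64(238)), (np.int64(344), np.int64(211)), (np.int64(336), np.int64(182)), (np.int64(328), np.int64(151)), (np.int64(319), np.int64(119)), (np.int64(309), np.int64(85))]
```

View pics/c2.png

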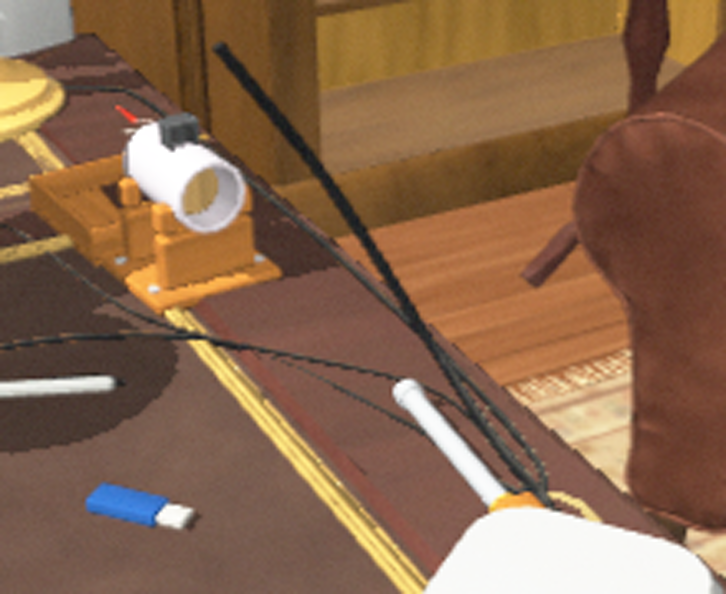

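Run:
```python
from h import *
C=cal("top"); print("nadir",proj("top",(331.7,-105,0),C))
for z in (0,20,100,200,300,400,500,600,700): print(z,proj("top",(378,406,z),C).round(),proj("side",(378,406,z)).round())
for p,z in [((325,192),55),((313,197),100),((307,212),145)]: print(onz("top",p,z,C).round())
cv2.imwrite("pics/w0.png",optics.get_image("wrist"))
```

```text
nadir [318.73875502 285.75234511]
0 [ 75. 290.] [180. 148.]
20 [ 70. 290.] [179. 141.]
100 [ 45. 291.] [174. 112.]
200 [  7. 291.] [168.  73.]
300 [-43. 292.] [161.  31.]
400 [-113.  294.] [154. -15.]
500 [-217.  295.] [146. -65.]
600 [-385.  298.] [ 138. -120.]
700 [-710.  304.] [ 128. -180.]
[ 519. -139.   55.]
[ 502. -112.  100.]
[466. -98. 145.]
```

View pics/w0.png

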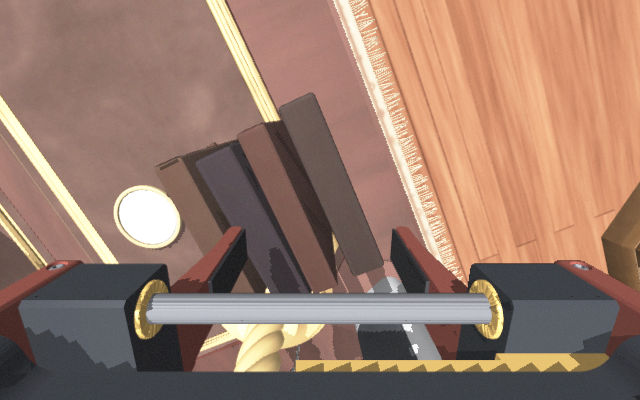

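The wrist view shows the lamp's twisted column at (255,345) near the gripper. So I'll retract first, sweep round at a smaller radius, and stay above the gooseneck, whose end is at about (434,-100,208).

```bash
cat >> h.py <<'E'
def plan(wps,grip,maxmm=58,maxdeg=9.5,pos=None,head=None):
    """wps: (x,y,z,heading of tool y in deg or None); tool pointing down. Prints rows."""
    o=get_obs(); p=np.array(o["ee_pos"]) if pos is None else np.array(pos,float)
    M=R.from_rotvec(o["orientation"]).as_matrix(); h=np.degrees(np.arctan2(M[1,1],M[0,1])) if head is None else head
    for w in wps:
        tgt=np.array(w[:3],float); th=h if w[3] is None else w[3]
        n=max(1,int(np.ceil(max(np.linalg.norm(tgt-p)/maxmm,abs(th-h)/maxdeg))))
        for i in range(n):
            d=(tgt-p)/(n-i); dh=(th-h)/(n-i); a=np.radians(h)
            Y=np.array([np.cos(a),np.sin(a),0]); Z=np.array([0,0,-1.]); X=np.cross(Y,Z)
            r=[round(float(v@d)/10,2) for v in (X,Y,Z)]+[round(-dh,1),grip]
            p=p+10*(r[0]*X+r[1]*Y+r[2]*Z); h-=r[3]; print(r,end=",")
        print(" ->",p.round(1),round(h,1))
E
python3 - <<'E'
from h import *
plan([(165,367,240,None),(300,225,270,None),(395,0,310,20),(440,-150,310,0),(450,-327,250,-5.5)],100)
E
```

```text
[-0.01, -5.57, -0.43, np.float64(-0.0), 100],[-0.01, -5.56, -0.43, np.float64(-0.0), 100],[-0.01, -5.57, -0.43, np.float64(-0.0), 100],[-0.0, -5.56, -0.44, np.float64(-0.0), 100], -> [165. 367. 240.] 65.8
[-4.53, -1.86, -0.75, np.float64(-0.0), 100],[-4.53, -1.86, -0.75, np.float64(-0.0), 100],[-4.54, -1.85, -0.75, np.float64(-0.0), 100],[-4.53, -1.86, -0.75, np.float64(-0.0), 100], -> [300. 225. 270.] 65.8
[-3.58, -3.33, -0.8, np.float64(9.2), 100],[-4.06, -2.71, -0.8, np.float64(9.2), 100],[-4.44, -2.03, -0.8, np.float64(9.1), 100],[-4.71, -1.3, -0.8, np.float64(9.2), 100],[-4.86, -0.53, -0.8, np.float64(9.1), 100], -> [395.  -0. 310.] 20.0
[-5.21, -0.3, 0.0, np.float64(6.7), 100],[-5.21, 0.3, 0.0, np.float64(6.7), 100],[-5.14, 0.92, 0.0, np.float64(6.6), 100], -> [ 440. -150.  310.] 0.0
[-4.43, 0.25, 1.5, np.float64(1.4), 100],[-4.42, 0.35, 1.5, np.float64(1.4), 100],[-4.4, 0.46, 1.5, np.float64(1.4), 100],[-4.4, 0.57, 1.5, np.float64(1.3), 100], -> [ 450. -327.  250.] -5.5
```

Call:
{"op": "move_arm", "data": {
  "rows": [
    [0, -5.6, -0.4, 0, 100],
    [0, -5.6, -0.4, 0, 100],
    [0, -5.6, -0.4, 0, 100],
    [0, -5.6, -0.4, 0, 100],
    [-4.5, -1.9, -0.8, 0, 100],
    [-4.5, -1.9, -0.8, 0, 100],
    [-4.5, -1.9, -0.8, 0, 100],
    [-4.5, -1.9, -0.8, 0, 100]
  ]
}}

```text
t: 1.65
ee_pos: [298.2, 221.7, 271.4]
orientation: [0.657, 3.071, 0.002]
ft_force: [1.5, 1.7, -0.0]
width: 87.6
grasp_force: 0.0
```

Call:
{"op": "move_arm", "data": {
  "rows": [
    [-3.6, -3.3, -0.8, 9, 100],
    [-4.1, -2.7, -0.8, 9, 100],
    [-4.4, -2, -0.8, 9, 100],
    [-4.7, -1.3, -0.8, 9, 100],
    [-4.9, -0.5, -0.8, 9, 100],
    [-5.2, -0.3, 0, 7, 100],
    [-5.2, 0.3, 0, 7, 100],
    [-5.1, 0.9, 0, 7, 100]
  ]
}}

```text
t: 2.65
ee_pos: [441.0, -152.1, 311.0]
orientation: [2.229, 2.213, 0.001]
ft_force: [0.6, 0.7, -0.1]
width: 87.8
grasp_force: 0.0
```

Call:
{"op": "move_arm", "data": {
  "rows": [
    [-4.4, 0.2, 1.5, 1.4, 100],
    [-4.4, 0.3, 1.5, 1.4, 100],
    [-4.4, 0.4, 1.5, 1.4, 100],
    [-4.4, 0.5, 1.5, 1.4, 100],
    [0, 0, 0, 0, 100],
    [0, 0, 0, 0, 100]
  ]
}}

```text
t: 3.4
ee_pos: [447.6, -326.2, 250.7]
orientation: [-2.33, -2.106, -0.0]
ft_force: [0.2, 0.3, 0.3]
width: 87.8
grasp_force: 0.0
```

Run:
```python
from h import *
st(); cv2.imwrite("pics/w1.png",optics.get_image("wrist"))
for r in spotter.regions_of("wrist","push_rod")[:1]:
    m=r["region"].astype(np.uint8); ys,xs=np.nonzero(m); print(r["conf"],r["point"],cv2.minAreaRect(np.c_[xs,ys].astype(np.float32)))
```

```text
3.4 [ 447.6 -326.2  250.7] [-2.33  -2.106 -0.   ] [0.2 0.3 0.3] 87.78439812044788 0.0
0.82 [349.8, 139.8] ((350.90863037109375, 115.52066802978516), (17.8363037109375, 167.1841278076172), 1.3019527196884155)
```

View pics/w1.png

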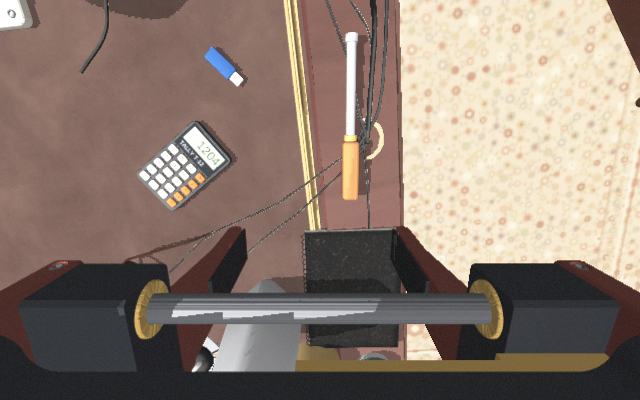

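The wrist view shows the rod clearly: the tip at (351,34), the handle from about (350.5,137) to (350,199). It's clear of the black mat and the calculator; cables run just to its right.

Run:
```python
from h import *
im=optics.get_image("wrist"); C=cal("wrist")
reg=spotter.regions_of("wrist","push_rod")[0]["region"]
ys,xs=np.nonzero(reg); print(ys.min(),ys.max())
hsv=cv2.cvtColor(im,cv2.COLOR_BGR2HSV)
for r in range(32,204,12):
    x=np.nonzero(reg[r])[0]
    if len(x): print(r,x.min(),x.max(),onz("wrist",((x.min()+x.max())/2,r),14,C).round(1)[:2],hsv[r,int(x.mean())])
print("tip",onz("wrist",(351.5,33),14,C).round(1),"front",onz("wrist",(350.5,136),22,C).round(1),"back top",onz("wrist",(350.5,199.5),14,C).round(1))
```

```text
33 199
44 346 355 [ 502.4 -170.9] [  0   0 255]
56 347 354 [ 501.5 -184.4] [  0   0 255]
68 346 354 [ 499.9 -198.2] [  0   0 255]
80 346 355 [ 499.5 -212.5] [  0   0 255]
92 346 355 [ 498.5 -226.9] [120   1 255]
104 345 355 [ 496.8 -241.6] [120   1 255]
116 346 354 [ 495.7 -256.7] [ 90   1 255]
128 346 354 [ 494.6 -272.1] [120   1 255]
140 343 356 [ 492.8 -287.9] [ 30  74 255]
152 341 358 [ 491.7 -304. ] [ 21 114 254]
164 340 358 [ 489.8 -320.4] [ 21 112 254]
176 340 358 [ 488.6 -337.3] [ 18 121 251]
188 341 358 [ 488.1 -354.6] [ 17 124 251]
tip [ 504.5 -158.8   14. ] front [ 493.8 -282.    22. ] back top [ 488.3 -371.7   14. ]
```

Run:
```python
from h import *
C=cal("wrist"); print(C[2])
for P in [(434,-100,208),(466,-98,145),(502,-112,100),(519,-139,55),(510,-170,30),(528,-298,0)]: print(P,proj("wrist",P,C).round())
im=optics.get_image("wrist"); cv2.imwrite("pics/c3.png",cv2.resize(im[0:200,240:480],None,fx=3,fy=3,interpolation=cv2.INTER_CUBIC))
```

```text
[ 453.98177264 -250.58024272  413.5730315 ]
(434, -100, 208) [ 253. -170.]
(466, -98, 145) [ 314. -100.]
(502, -112, 100) [356. -50.]
(519, -139, 55) [368.   1.]
(510, -170, 30) [358.  39.]
(528, -298, 0) [374. 144.]
```

View pics/c3.png

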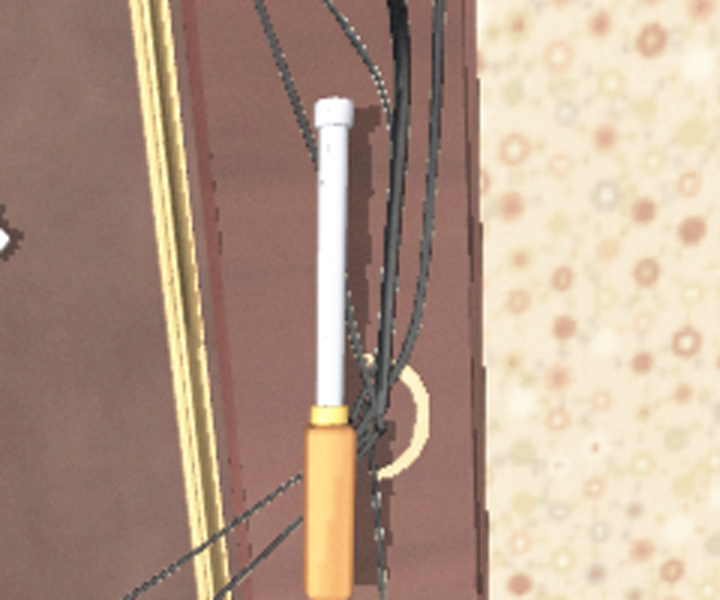

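The thick cable rises past the rod on its right, so I'll grip at the handle's centre, slightly rearward to clear the ring, and then check forces while moving.

Run:
```python
from h import *
plan([(490,-334,90,-4.5),(490,-334,40,-4.5),(490,-334,4,-4.5)],100,maxmm=55)
```

```text
[-0.1, 1.06, 4.03, np.float64(-0.3), 100],[-0.1, 1.06, 4.03, np.float64(-0.3), 100],[-0.11, 1.06, 4.04, np.float64(-0.3), 100],[-0.12, 1.07, 4.03, np.float64(-0.3), 100], -> [ 490. -334.   90.] -4.5
[0.0, -0.0, 5.0, np.float64(0.0), 100], -> [ 490. -334.   40.] -4.5
[0.0, -0.0, 3.6, np.float64(0.0), 100], -> [ 490. -334.    4.] -4.5
```

Call:
{"op": "move_arm", "data": {
  "rows": [
    [-0.1, 1.05, 4, -0.3, 100],
    [-0.1, 1.05, 4, -0.3, 100],
    [-0.1, 1.05, 4, -0.3, 100],
    [-0.1, 1.05, 4, -0.3, 100],
    [0, 0, 4, 0, 100],
    [0, 0, 2.5, 0, 100],
    [0, 0, 2.0, 0, 100],
    [0, 0, 0, 0, 100]
  ]
}}

```text
t: 4.65
ee_pos: [488.7, -333.8, 4.7]
orientation: [-2.306, -2.13, 0.001]
ft_force: [0.1, -0.6, -0.1]
width: 87.7
grasp_force: 0.0
```

Call:
{"op": "move_arm", "data": {
  "rows": [
    [0, 0.1, 0, 0, 0],
    [0, 0, 0, 0, 0],
    [0, 0, 0, 0, 0],
    [0, 0, 0, 0, 0],
    [0, 0, 0, 0, 0],
    [0, 0, 0, 0, 0],
    [0, 0, 0, 0, 0],
    [0, 0, 0, 0, 0]
  ]
}}

```text
t: 5.65
ee_pos: [490.2, -334.6, 5.6]
orientation: [-2.308, -2.131, 0.0]
ft_force: [-0.1, -0.3, 0.4]
width: 22.0
grasp_force: 30.0
```

Run:
```python
from h import *
plan([(490,-334,110,None),(478,-200,240,-4.5)],0,maxmm=45)
```

```text
[0.02, -0.01, -3.48, np.float64(-0.0), 0],[0.02, -0.01, -3.48, np.float64(-0.0), 0],[0.02, -0.0, -3.48, np.float64(-0.0), 0], -> [ 490. -334.  110.] -4.6
[2.65, -0.45, -2.6, np.float64(-0.0), 0],[2.65, -0.45, -2.6, np.float64(-0.0), 0],[2.65, -0.46, -2.6, np.float64(-0.0), 0],[2.66, -0.45, -2.6, np.float64(-0.0), 0],[2.65, -0.46, -2.6, np.float64(-0.1), 0], -> [ 478. -200.  240.] -4.5
```

Call:
{"op": "move_arm", "data": {
  "rows": [
    [0, 0, -1, 0, 0],
    [0, 0, -4, 0, 0],
    [0, 0, -4.5, 0, 0],
    [3.3, -0.1, -3, 0, 0],
    [3.3, -0.1, -3, 0, 0],
    [3.3, -0.1, -3.5, 0, 0],
    [3.3, -0.1, -4, 0, 0],
    [0, 0, 0, 0, 0],
    [0, 0, 0, 0, 0]
  ]
}}

```text
t: 6.78
ee_pos: [496.3, -202.8, 235.3]
orientation: [-2.308, -2.132, 0.001]
ft_force: [-0.8, -0.5, -1.8]
width: 21.5
grasp_force: 30.0
```

Run:
```python
from h import *
st(); C=cal("wrist"); cv2.imwrite("pics/w2.png",optics.get_image("wrist"))
for l in("push_rod","conduit_stand"):
  for r in spotter.regions_of("wrist",l)[:1]:
    m=r["region"].astype(np.uint8); ys,xs=np.nonzero(m); print(l,r["conf"],r["point"],cv2.minAreaRect(np.c_[xs,ys].astype(np.float32)))
optics.get_image("side"); print([ (r["conf"],r["point"]) for r in spotter.find_in("side","plug")])
print(C)
```

```text
6.775 [ 496.3 -202.8  235.3] [-2.308e+00 -2.132e+00  1.000e-03] [-0.8 -0.5 -1.8] 21.498944855774173 29.993945360183716
push_rod 0.71 [320.4, 181.5] ((318.0, 146.0), (292.0, 44.0), 90.0)
conduit_stand 0.52 [320.8, 180.9] ((318.0, 146.5), (293.0, 44.0), 90.0)
[(0.61, [262.0, 167.8])]
(array([[290.6281677 ,   0.        , 318.36793234],
       [  0.        , 290.6281677 , 197.66412618],
       [  0.        ,   0.        ,   1.        ]]), array([[ 9.96774057e-01, -7.70943660e-02, -2.23145211e-02],
       [-8.02584726e-02, -9.58293687e-01, -2.74284137e-01],
       [-2.38103051e-04,  2.75190241e-01, -9.61389762e-01]]), array([ 500.87842055, -127.58686762,  397.59278274]))
```

View pics/w2.png

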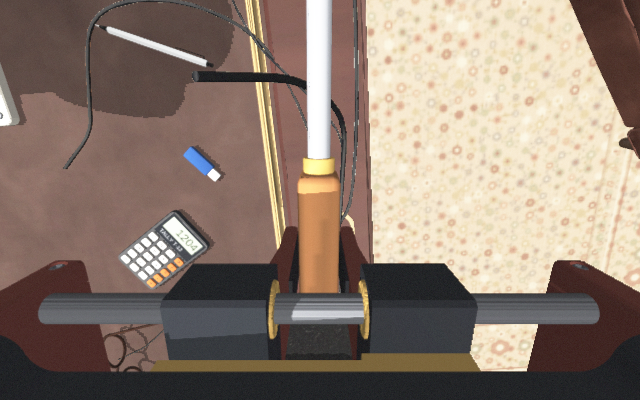

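The wrist view shows the rod held along the image centre, but the conduit is outside the frame. The gooseneck's end is at about (195,76). I'll fit the conduit pose from my picks in the top and side crops.

Run:
```python
from h import *
from scipy.optimize import least_squares
T=lambda p:(140+p[0]/2.58,170+p[1]/2.58); S=lambda p:(200+p[0]/3.3,110+p[1]/3.3)
ct,cs=cal("top"),cal("side")
obs=[("t",(157,48,26),T((48,146))),("t",(157,-48,26),T((67,258))),("t",(45,48,26),T((182,119))),
 ("t",(-40,0,70),T((284,143))),("t",(40,0,70),T((181,172))),("s",(-40,0,70),S((211,198)))]
def W(v,P):
    a=v[2]; return np.array([v[0]+P[0]*np.cos(a)-P[1]*np.sin(a),v[1]+P[0]*np.sin(a)+P[1]*np.cos(a),P[2]])
def f(v):
    return np.concatenate([proj("top" if k=="t" else "side",W(v,P),ct if k=="t" else cs)-np.array(q) for k,P,q in obs])
# tube +y of stand: left side; for heading +90 that's -x world -> flip tray signs if needed
for s in (1,-1):
    obs=[(k,(P[0],s*P[1],P[2]),q) for k,P,q in obs]
    r=least_squares(f,[465,57,1.5],loss="soft_l1"); print(s,r.cost.round(2),r.x.round(2),np.degrees(r.x[2]).round(2)); print(r.fun.reshape(-1,2).round(1))
print("entry side z70",onz("side",S((211,198)),70,cs).round(1)," top",onz("top",T((284,143)),70,ct).round(1),onz("top",T((181,172)),70,ct).round(1))
C=cal("wrist"); print("goose end proj",proj("wrist",(434,-100,208),C).round())
```

```text
1 131.41 [473.74  56.84   1.35] 77.07
[[ -1.2  13.1]
 [ -0.  -74.9]
 [ -0.4  29.8]
 [  0.4  -0.4]
 [  0.9 -16.2]
 [ -0.3   0.4]]
-1 5.02 [459.38  57.05   1.68] 96.42
[[-0.7  0.1]
 [-1.2  1.7]
 [-0.2 -1. ]
 [ 0.7  0.1]
 [ 1.3 -2.4]
 [-0.6  0.6]]
entry side z70 [466.   19.3  70. ]  top [464.2  18.8  70. ] [450.3  99.6  70. ]
goose end proj [205.  76.]
```

Call:
{"op": "move_arm", "data": {
  "rows": [
    [4, 0, -0.5, -3, 0],
    [4, 0, 0, -3, 0],
    [4, 0, 0, -3, 0],
    [4, 0, 0, -2, 0],
    [0, 0, 0, 0, 0],
    [0, 0, 0, 0, 0]
  ]
}}

```text
t: 7.78
ee_pos: [497.0, -43.5, 240.3]
orientation: [-2.093, -2.342, 0.001]
ft_force: [0.2, -0.8, -1.9]
width: 21.8
grasp_force: 30.0
```

Run:
```python
from h import *
st(); C=cal("wrist"); im=optics.get_image("wrist"); cv2.imwrite("pics/w3.png",im); np.savez("w3.npz",K=C[0],M=C[1],t=C[2])
```

```text
7.775 [497.  -43.5 240.3] [-2.093e+00 -2.342e+00  1.000e-03] [ 0.2 -0.8 -1.9] 21.764977338473237 29.993936419487
```

View pics/w3.png

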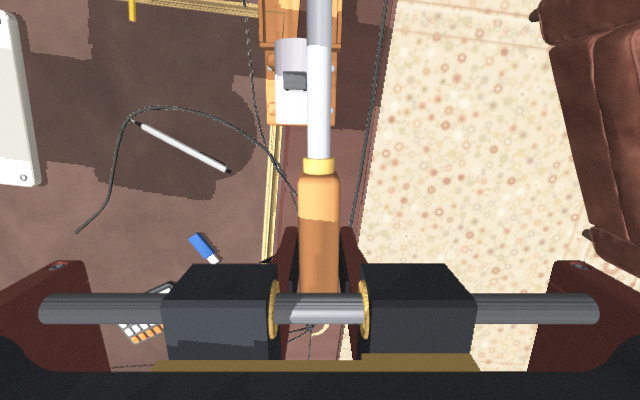

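The view shows the tube's left part at columns 275–305, rows 38–122, with its guide at (295,80). The cradle's left edge is at column ~267, the rod at columns 307–330, and the two are nearly parallel.

Run:
```python
from h import *
im=cv2.imread("pics/w3.png").astype(int); d=np.load("w3.npz"); C=(d["K"],d["M"],d["t"])
g=im.sum(2)/3; sat=im.max(2)-im.min(2)
for r in range(36,130,6): print(r,"sat",sat[r,258:310:2].tolist())
print("g col284",[(r,int(g[r,284]),int(sat[r,284])) for r in range(30,130,3)])
```

```text
36 sat [32, 111, 101, 57, 112, 116, 117, 116, 114, 110, 108, 120, 73, 122, 121, 113, 108, 113, 117, 112, 29, 30, 33, 28, 15, 8]
42 sat [25, 71, 85, 78, 93, 95, 104, 103, 30, 6, 9, 8, 10, 10, 8, 7, 8, 6, 6, 7, 5, 5, 6, 6, 8, 6]
48 sat [23, 31, 60, 60, 58, 62, 60, 60, 24, 8, 10, 8, 9, 8, 7, 7, 7, 7, 7, 5, 5, 6, 5, 6, 8, 3]
54 sat [25, 24, 25, 35, 110, 95, 105, 111, 49, 7, 9, 9, 11, 11, 7, 8, 7, 5, 6, 7, 7, 5, 7, 6, 8, 3]
60 sat [24, 27, 27, 37, 98, 109, 117, 109, 71, 8, 7, 11, 10, 7, 8, 6, 7, 7, 6, 7, 6, 5, 5, 7, 6, 3]
66 sat [24, 25, 27, 32, 82, 14, 70, 76, 52, 8, 9, 9, 10, 8, 9, 7, 7, 7, 6, 6, 6, 6, 6, 6, 6, 3]
72 sat [23, 24, 24, 27, 98, 110, 112, 113, 92, 8, 9, 10, 9, 4, 4, 2, 6, 3, 6, 5, 3, 5, 6, 3, 8, 2]
78 sat [37, 38, 37, 36, 104, 119, 119, 120, 79, 1, 0, 0, 0, 6, 6, 4, 7, 4, 4, 5, 6, 5, 4, 4, 4, 3]
84 sat [39, 41, 41, 41, 122, 120, 121, 120, 96, 1, 0, 0, 0, 8, 8, 5, 3, 5, 3, 5, 5, 4, 2, 6, 5, 3]
90 sat [40, 40, 42, 39, 114, 107, 108, 107, 97, 1, 0, 0, 0, 0, 5, 6, 8, 6, 6, 6, 6, 6, 7, 4, 6, 4]
96 sat [35, 36, 37, 38, 118, 114, 111, 111, 101, 1, 0, 0, 0, 0, 0, 0, 0, 0, 0, 0, 0, 
[... 334 characters left out ...]
, 34, 66, 117, 118, 121, 120, 2, 0, 0, 0, 0, 0, 0, 0, 0, 0, 0, 0, 0, 1, 1, 2, 3]
126 sat [31, 8, 36, 36, 35, 37, 81, 80, 86, 55, 55, 90, 56, 40, 50, 54, 50, 49, 50, 51, 54, 53, 53, 55, 52, 3]
g col284 [(30, 160, 119), (33, 160, 122), (36, 161, 122), (39, 215, 9), (42, 211, 10), (45, 214, 9), (48, 214, 8), (51, 213, 9), (54, 216, 11), (57, 213, 11), (60, 217, 7), (63, 216, 10), (66, 218, 8), (69, 217, 9), (72, 100, 4), (75, 139, 5), (78, 142, 6), (81, 142, 6), (84, 145, 8), (87, 142, 6), (90, 255, 0), (93, 255, 0), (96, 255, 0), (99, 255, 0), (102, 255, 0), (105, 255, 0), (108, 255, 0), (111, 255, 0), (114, 255, 0), (117, 255, 0), (120, 255, 0), (123, 244, 14), (126, 110, 40), (129, 112, 39)]
```

Run:
```python
from h import *
d=np.load("w3.npz"); C=(d["K"],d["M"],d["t"])
a=onz("w",(274.6,120),70,C); b=onz("w",(273.8,42),70,C); u=(b-a)/np.linalg.norm(b-a)
print("head",np.degrees(np.arctan2(u[1],u[0])),a.round(1),b.round(1))
n=np.array([u[1],-u[0],0])  # to the right (+x)
for p in ((274.6,120),(273.8,42)):
    t,dd=ray("w",p,C); th=np.arctan2(dd@n,-dd[2]); ax=onz("w",p,70,C)+n*24/np.cos(th); print("axis pt",ax.round(1),np.degrees(th).round(1))
e=onz("w",(284,123.7),92,C); o=onz("w",(284,38),92,C); print("ends",e.round(1),o.round(1))
# cradle left edge / fixed 90 wide base, bottom z guess 0..12
for z in (0,12): print("cradle",z,onz("w",(266.5,120),z,C).round(1),onz("w",(265.5,60),z,C).round(1))
# rod: axis columns in w3
im=cv2.imread("pics/w3.png").astype(int); sat=im.max(2)-im.min(2)
for r in (130,150): print(r,sat[r,298:340].tolist())
o=get_obs();print(onz("w",(318.5,150),251,C).round(1),onz("w",(318.5,10),251,C).round(1))
```

```text
head 94.59356403055128 [439.6  20.3  70. ] [433.4  97.9  70. ]
axis pt [463.8  22.2  70. ] -8.3
axis pt [457.5  99.8  70. ] -8.3
ends [452.7  18.4  92. ] [446.4  98.   92. ]
cradle 0 [418.8  16.7   0. ] [413.   90.1   0. ]
cradle 12 [420.8  17.2  12. ] [415.2  88.3  12. ]
130 [48, 44, 46, 48, 46, 44, 46, 45, 41, 11, 3, 2, 1, 0, 1, 0, 0, 0, 0, 0, 1, 1, 1, 2, 3, 3, 4, 6, 7, 9, 9, 6, 12, 46, 46, 46, 47, 42, 43, 45, 44, 45]
150 [44, 45, 47, 46, 46, 47, 46, 46, 45, 20, 4, 2, 1, 0, 1, 0, 0, 0, 0, 0, 1, 1, 1, 2, 2, 4, 5, 6, 9, 10, 9, 7, 21, 49, 47, 49, 48, 46, 49, 49, 48, 46]
[489.2  13.9 251. ] [482.1  77.2 251. ]
```

Run:
```python
from h import *
plan([(490.7,-300,240,4.8),(490.7,-300,60,4.8),(480.7,-181,60,4.8)],0,maxmm=55)
```

```text
[-5.08, -0.69, 0.01, np.float64(0.3), 0],[-5.08, -0.67, 0.01, np.float64(0.3), 0],[-5.08, -0.64, 0.01, np.float64(0.3), 0],[-5.09, -0.62, 0.0, np.float64(0.3), 0],[-5.09, -0.59, 0.01, np.float64(0.4), 0], -> [ 490.7 -300.   240. ] 4.8
[0.0, 0.0, 4.5, np.float64(-0.0), 0],[0.0, 0.0, 4.5, np.float64(-0.0), 0],[0.0, 0.0, 4.5, np.float64(-0.0), 0],[0.0, 0.0, 4.5, np.float64(-0.0), 0], -> [ 490.7 -300.    60. ] 4.8
[3.98, -0.0, -0.0, np.float64(-0.0), 0],[3.98, -0.0, -0.0, np.float64(-0.0), 0],[3.98, -0.0, -0.0, np.float64(-0.0), 0], -> [ 480.7 -181.    60. ] 4.8
```

Call:
{"op": "move_arm", "data": {
  "rows": [
    [-5.1, -0.7, 0, 0.3, 0],
    [-5.1, -0.7, 0, 0.3, 0],
    [-5.1, -0.6, 0, 0.3, 0],
    [-5.1, -0.6, 0, 0.3, 0],
    [-5.1, -0.6, 0, 0.4, 0],
    [0, 0, 4.5, 0, 0],
    [0, 0, 4.5, 0, 0],
    [0, 0, 4.5, 0, 0],
    [0, 0, 4.5, 0, 0],
    [0, 0, 0, 0, 0]
  ]
}}

```text
t: 9.07
ee_pos: [488.1, -299.6, 57.5]
orientation: [-2.123, -2.306, 0.002]
ft_force: [0.3, -0.7, -1.0]
width: 22.0
grasp_force: 30.0
```

Call:
{"op": "move_arm", "data": {
  "rows": [
    [4, 0, 0, 0, 0],
    [4, 0, 0, 0, 0],
    [3.5, 0, 0, 0, 0],
    [0, 0, 0, 0, 0],
    [0, 0, 0, 0, 0]
  ]
}}

```text
t: 9.7
ee_pos: [482.7, -186.5, 62.3]
orientation: [2.124, 2.311, 0.002]
ft_force: [0.0, -0.6, -1.4]
width: 21.8
grasp_force: 30.0
```

Run:
```python
from h import *
o=st(); plan([(481,-183,60,4.8)],0)
a=optics.get_image("side"); cs,ct=cal("side"),cal("top")
rs=spotter.regions_of("side","push_rod"); print([(r["conf"],r["point"]) for r in rs])
b=optics.get_image("top")
p=np.array(o["ee_pos"])
M=R.from_rotvec(o["orientation"]).as_matrix(); tip=p+M@[175,0,-9]; print("tip",tip.round(1),proj("side",tip,cs).round(1),proj("top",tip,ct).round(1))
A=cv2.resize(a[110:260,210:370],(800,750)[:1]+(562,) if 0 else None,fx=2.5,fy=2.5,interpolation=cv2.INTER_CUBIC)
B=cv2.resize(b[160:310,190:350],None,fx=2.5,fy=2.5,interpolation=cv2.INTER_CUBIC)
cv2.imwrite("pics/c4.png",np.hstack([A,B]))
```

```text
9.7 [ 482.7 -186.5   62.3] [2.124e+00 2.311e+00 2.000e-03] [ 0.  -0.6 -1.4] 21.84030976346202 29.994026720523834
[0.37, -0.14, 0.23, np.float64(0.0), 0], -> [ 481. -183.   60.] 4.8
[(0.73, [315.8, 208.7])]
tip [468.  -12.2  71. ] [270.8 175. ] [265.2 221.8]
```

View pics/c4.png

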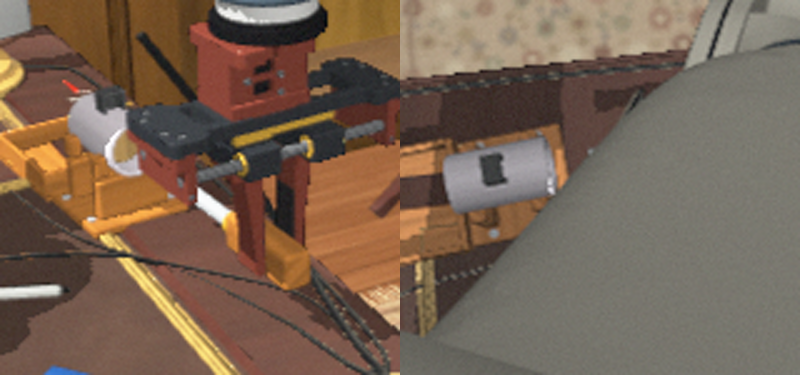

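The left half shows the gripper holding the rod level, heading for the bore's mouth, which the jaw hides. The right half shows the tube, its entry clear. I'll check the rod's pitch from the side-view region.

Run:
```python
from h import *
o=get_obs(); M=R.from_rotvec(o["orientation"]).as_matrix(); p=np.array(o["ee_pos"]); n=M[:,1]; cs=cal("side")
a=optics.get_image("side"); m=spotter.regions_of("side","push_rod")[0]["region"]
hsv=cv2.cvtColor(a,cv2.COLOR_BGR2HSV)
ys,xs=np.nonzero(m); print(xs.min(),xs.max(),ys.min(),ys.max())
for c in range(xs.min(),xs.max()+1,3):
    r=np.nonzero(m[:,c])[0]
    if len(r)==0: continue
    q=(c,(r.min()+r.max())/2); t,d=ray("side",q,cs); w=t+d*((p-t)@n)/(d@n); loc=M.T@(w-p)
    print(c,r.min(),r.max(),"along",loc[0].round(0),"z",w[2].round(1))
```

```text
289 333 187 226
289 187 193 along 101.0 z 68.7
292 188 195 along 90.0 z 70.4
295 190 197 along 78.0 z 70.9
298 192 200 along 68.0 z 70.4
301 195 208 along 57.0 z 63.6
304 202 209 along 47.0 z 59.9
316 199 221 along 6.0 z 69.5
319 201 223 along -3.0 z 70.1
322 203 225 along -13.0 z 70.6
325 205 226 along -22.0 z 72.1
328 207 225 along -31.0 z 75.5
331 209 224 along -40.0 z 78.8
```

Call:
{"op": "move_arm", "data": {
  "rows": [
    [1.2, -0.1, 0.1, 0, 0],
    [1.2, 0, 0, 0, 0],
    [1.2, 0, 0, 0, 0],
    [0, 0, 0, 0, 0]
  ]
}}

```text
t: 10.45
ee_pos: [477.0, -148.4, 59.6]
orientation: [-2.124, -2.315, 0.0]
ft_force: [0.2, 0.5, -1.1]
width: 21.5
grasp_force: 30.0
```

Call:
{"op": "move_arm", "data": {
  "rows": [
    [0.8, 0, 0, 0, 0],
    [0.8, 0, 0, 0, 0],
    [0.8, 0, 0, 0, 0],
    [0, 0, 0, 0, 0]
  ]
}}

```text
t: 10.95
ee_pos: [475.0, -125.0, 59.7]
orientation: [-2.125, -2.313, -0.0]
ft_force: [-0.1, -0.0, -1.9]
width: 21.7
grasp_force: 30.0
```

Call:
{"op": "move_arm", "data": {
  "rows": [
    [0.8, 0, 0, 0, 0],
    [0.8, 0, 0, 0, 0],
    [0, 0, 0, 0, 0]
  ]
}}

```text
t: 11.32
ee_pos: [473.6, -108.9, 59.6]
orientation: [-2.125, -2.313, 0.0]
ft_force: [0.6, 0.2, -0.6]
width: 21.9
grasp_force: 30.0
```

```bash
python3 -c "
from h import *
o=st();print(np.round(o['moment'],2))"
```

```text
11.325 [ 473.6 -108.9   59.6] [-2.125 -2.313  0.   ] [ 0.6  0.2 -0.6] 21.856981398740963 29.994110763072968
[-0.09  0.06  0.02]
```

Call:
{"op": "move_arm", "data": {
  "rows": [
    [0.8, 0, 0, 0, 0],
    [0.8, 0, 0, 0, 0]
  ]
}}

```text
t: 11.58
ee_pos: [472.5, -93.3, 59.7]
orientation: [-2.126, -2.313, -0.0]
ft_force: [-0.7, 0.0, -0.6]
width: 21.9
grasp_force: 30.0
```

Call:
{"op": "move_arm", "data": {
  "rows": [
    [0.8, 0, 0, 0, 0],
    [0.8, 0, 0, 0, 0]
  ]
}}

```text
t: 11.82
ee_pos: [471.1, -77.2, 59.7]
orientation: [-2.126, -2.313, 0.0]
ft_force: [-1.2, 0.9, -1.9]
width: 22.0
grasp_force: 30.0
```

Run:
```python
from h import *
st()
for n in("side","top"):
    optics.get_image(n); print(n,[(round(r["conf"],2),np.round(r["point"])) for r in spotter.find_in(n,"plug")])
    C=cal(n); print("tip proj",proj(n,(460,95,70),C).round(),"plug if in tray",proj(n,(455,150,22),C).round())
```

```text
11.825 [471.1 -77.2  59.7] [-2.126 -2.313  0.   ] [-1.2  0.9 -1.9] 21.953501630193195 29.9938702583313
side []
tip proj [248. 158.] plug if in tray [239. 169.]
top []
tip proj [212. 232.] plug if in tray [192. 240.]
```

Call:
{"op": "move_arm", "data": {
  "rows": [
    [0.8, 0, 0, 0, 0],
    [0.6, 0, 0, 0, 0],
    [0, 0, 0, 0, 0],
    [0, 0, 0, 0, 0]
  ]
}}

```text
t: 12.52
ee_pos: [470.1, -63.8, 59.7]
orientation: [2.126, 2.313, 0.0]
ft_force: [0.3, 0.7, -1.2]
width: 21.6
grasp_force: 30.0
```

Run:
```python
from h import *
o=st(); M=R.from_rotvec(o["orientation"]).as_matrix(); p=np.array(o["ee_pos"])
for n in("side","top"):
    a=optics.get_image(n); cv2.imwrite(f"pics/{n}1.png",a); b=cv2.imread(f"pics/{n}0.png")
    print(n,[(round(r["conf"],2),np.round(r["point"])) for r in spotter.find_in(n,"plug")],[(round(r["conf"],2),np.round(r["point"])) for r in spotter.find_in(n,"push_rod")])
    C=cal(n); d=np.abs(a.astype(int)-b).sum(2)
    u=np.array([-.0837,.9965,0]); v=np.array([.9965,.0837,0]); e=np.array([460.7,58,0])
    poly=np.array([proj(n,e+u*x+v*y+[0,0,26],C) for x,y in((45,48),(157,48),(157,-48),(45,-48))])
    m=np.zeros(d.shape,np.uint8); cv2.fillPoly(m,[poly.round().astype(int)],1)
    k=((d>60)&(m>0)).astype(np.uint8); print("changed",k.sum(),m.sum(),poly.round(0).tolist())
    nn,_,s,c=cv2.connectedComponentsWithStats(k); print([(s[i].tolist(),c[i].round(0).tolist()) for i in range(1,nn) if s[i,4]>12])
```

```text
12.525 [470.1 -63.8  59.7] [2.126 2.313 0.   ] [ 0.3  0.7 -1.2] 21.6132210741951 29.99397575855255
side [(0.57, array([281., 185.])), (0.45, array([236., 168.]))] [(0.82, array([284., 183.]))]
changed 475 905 [[266.0, 170.0], [245.0, 154.0], [208.0, 163.0], [227.0, 181.0]]
[([208, 154, 45, 25, 411], [234.0, 166.0]), ([255, 164, 12, 10, 64], [260.0, 169.0])]
top [] []
changed 2491 2543 [[210.0, 214.0], [158.0, 224.0], [163.0, 269.0], [217.0, 259.0]]
[([158, 214, 60, 56, 2491], [187.0, 242.0])]
```

Call:
{"op": "move_arm", "data": {
  "rows": [
    [0.8, 0, 0, 0, 0],
    [0.7, 0, 0, 0, 0],
    [0, 0, 0, 0, 0],
    [-4, 0, 0, 0, 0],
    [-4, 0, 0, 0, 0],
    [-4, 0, 0, 0, 0],
    [-4, 0, 0, 0, 0],
    [-4, 0, 0, 0, 0],
    [-4, 0, 0, 0, 0],
    [0, 0, 0, 0, 0]
  ]
}}

```text
t: 14.08
ee_pos: [489.6, -290.7, 59.8]
orientation: [2.128, 2.309, 0.0]
ft_force: [-0.6, 0.8, -1.0]
width: 21.4
grasp_force: 30.0
```

Run:
```python
from h import *
st()
for nm,p in dict(penTop=(295,270),penBot=(276,332),usb1=(345,290),usb2=(362,267),calc=(415,278),cableA=(310,215),cableB=(281,248),cableC=(265,300),cable2=(430,240),c2b=(447,275),candTip=(297,254),candBack=(395,250)).items(): print(nm,onz("top",p,2).round())
b=cv2.imread("pics/top0.png").astype(int); 
for r in range(240,266,4): print(r,b[r,280:404:4].sum(1).tolist())
for n in("side","top"):
    a=optics.get_image(n); cv2.imwrite(f"pics/{n}2.png",a); C=cal(n)
    print(n,[(round(r["conf"],2),np.round(r["point"]),np.round(onz(n,r["point"],22,C))) for r in spotter.find_in(n,"plug")])
```

```text
14.075 [ 489.6 -290.7   59.8] [2.128 2.309 0.   ] [-0.6  0.8 -1. ] 21.43973605465818 29.993773698806763
penTop [370. -59.   2.]
penBot [248.  -7.   2.]
usb1 [ 317. -159.    2.]
usb2 [ 361. -200.    2.]
calc [ 326. -308.    2.]
cableA [ 483. -102.    2.]
cableB [419. -33.   2.]
cableC [315.  10.   2.]
cable2 [ 402. -353.    2.]
c2b [ 325. -376.    2.]
candTip [403. -66.   2.]
candBack [ 388. -275.    2.]
240 [316, 216, 253, 227, 314, 445, 502, 621, 599, 461, 494, 497, 549, 573, 453, 246, 250, 268, 285, 275, 284, 276, 277, 263, 261, 267, 263, 257, 261, 276, 281]
244 [306, 470, 535, 554, 537, 412, 246, 265, 257, 275, 273, 274, 265, 278, 283, 280, 275, 277, 288, 271, 272, 272, 268, 260, 251, 256, 268, 262, 280, 267, 270]
248 [272, 283, 275, 267, 275, 270, 273, 287, 278, 277, 282, 277, 258, 285, 281, 269, 266, 266, 271, 279, 271, 279, 270, 267, 265, 267, 260, 253, 272, 278, 271]
252 [187, 197, 240, 265, 261, 263, 280, 281, 279, 280, 267, 273, 295, 282, 283, 276, 279, 274, 269, 283, 274, 273, 268, 277, 281, 267, 261, 263, 275, 274, 270]
256 [187, 167, 184, 176, 217, 262, 277, 274, 286, 274, 294, 282, 290, 276, 285, 278, 271, 266, 265, 268, 272, 270, 265, 282, 261, 273, 275, 274, 290, 273, 280]
260 [186, 185, 183, 187, 183, 185, 274, 281, 283, 281, 285, 281, 269, 292, 272, 287, 271, 286, 275, 265, 269, 265, 280, 275, 274, 268, 262, 278, 277, 279, 277]
264 [178, 174, 194, 187, 191, 187, 189, 271, 267, 268, 279, 274, 267, 285, 276, 284, 288, 278, 280, 279, 272, 277, 273, 261, 266, 258, 262, 269, 270, 270, 270]
side [(0.44, array([234., 168.]), array([447., 161.,  22.])), (0.4, array([358., 240.]), array([ 534., -234.,   22.]))]
top []
```

Run:
```python
from h import *
plan([(394,-241,80,-4.1),(394,-241,20,-4.1),(394,-241,6,-4.1)],0,maxmm=30)
a=cv2.imread("pics/top2.png").astype(int);b=cv2.imread("pics/top0.png").astype(int)
print("bright ratio tray cols",[(c,(a[245,c].tolist(),b[245,c].tolist())) for c in range(166,206,8)])
hue=lambda i:cv2.cvtColor(i.astype(np.uint8),cv2.COLOR_BGR2HSV)
a=cv2.imread("pics/side2.png");b=cv2.imread("pics/side0.png")
d=(np.abs(a.astype(int)-b).sum(2)>60).astype(np.uint8); d[:150]=0;d[185:]=0;d[:,:205]=0;d[:,275:]=0
nn,_,s,c=cv2.connectedComponentsWithStats(d); print([(s[i].tolist(),c[i].round().tolist()) for i in range(1,nn) if s[i,4]>8])
print("bore before/after",b[169,256:268].tolist(),a[169,256:268].tolist())
```

```text
[1.35, -2.26, -0.51, np.float64(2.2), 0],[1.26, -2.3, -0.52, np.float64(2.3), 0],[1.16, -2.36, -0.51, np.float64(2.2), 0],[1.07, -2.39, -0.52, np.float64(2.3), 0], -> [ 394. -241.   80.] -4.1
[-0.0, -0.0, 2.0, np.float64(-0.0), 0],[-0.0, -0.0, 2.0, np.float64(-0.0), 0],[-0.0, -0.0, 2.0, np.float64(-0.0), 0], -> [ 394. -241.   20.] -4.1
[-0.0, -0.0, 1.4, np.float64(-0.0), 0], -> [ 394. -241.    6.] -4.1
bright ratio tray cols [(166, ([143, 157, 157], [41, 49, 62])), (174, ([145, 158, 160], [51, 66, 94])), (182, ([142, 156, 158], [69, 104, 148])), (190, ([140, 155, 156], [72, 113, 163])), (198, ([141, 154, 157], [74, 114, 166]))]
[([205, 150, 70, 35, 1001], [239.0, 167.0])]
bore before/after [[97, 147, 179], [88, 144, 178], [95, 147, 183], [90, 147, 181], [91, 143, 177], [83, 129, 160], [79, 131, 161], [84, 134, 165], [86, 135, 168], [137, 155, 175], [169, 167, 177], [170, 166, 172]] [[186, 183, 190], [185, 185, 192], [187, 183, 190], [185, 179, 187], [185, 179, 186], [185, 182, 185], [181, 175, 183], [177, 172, 179], [175, 171, 178], [173, 170, 176], [168, 166, 172], [164, 159, 167]]
```

Call:
{"op": "move_arm", "data": {
  "rows": [
    [1.3, -2.3, -0.5, 2.2, 0],
    [1.2, -2.3, -0.5, 2.3, 0],
    [1.2, -2.4, -0.5, 2.2, 0],
    [1.1, -2.4, -0.5, 2.2, 0],
    [0, 0, 2, 0, 0],
    [0, 0, 2, 0, 0],
    [0, 0, 1.5, 0, 0],
    [0, 0, 0.8, 0, 0],
    [0, 0, 0, 0, 0],
    [0, 0, 0, 0, 0]
  ]
}}

```text
t: 15.52
ee_pos: [394.0, -242.6, 17.0]
orientation: [2.298, 2.141, 0.0]
ft_force: [-0.6, -0.7, -2.0]
width: 21.3
grasp_force: 30.0
```

Call:
{"op": "move_arm", "data": {
  "rows": [
    [0, 0, 0.5, 0, 0],
    [0, 0, 0.3, 0, 0],
    [0, 0, 0.1, 0, 0],
    [0, 0, 0, 0, 0]
  ]
}}

```text
t: 16.02
ee_pos: [393.7, -242.5, 7.6]
orientation: [-2.299, -2.141, 0.0]
ft_force: [0.2, 0.8, -0.9]
width: 22.1
grasp_force: 30.0
```

Call:
{"op": "move_arm", "data": {
  "rows": [
    [0, 0, 0.15, 0, 0],
    [0, 0, 0, 0, 0]
  ]
}}

```text
t: 16.27
ee_pos: [393.7, -242.5, 6.1]
orientation: [-2.299, -2.141, 0.0]
ft_force: [0.1, -0.2, -1.2]
width: 21.8
grasp_force: 30.0
```

Call:
{"op": "move_arm", "data": {
  "rows": [
    [0, 0, 0.1, 0, 0],
    [0, 0, 0, 0, 0]
  ]
}}

```text
t: 16.52
ee_pos: [393.8, -242.5, 5.6]
orientation: [2.299, 2.141, 0.0]
ft_force: [-1.6, 1.0, 5.2]
width: 21.6
grasp_force: 30.0
```

Call:
{"op": "move_arm", "data": {
  "rows": [
    [0, 0, 0.07, 0, 0],
    [0, 0, 0, 0, 0]
  ]
}}

```text
t: 16.77
ee_pos: [393.8, -242.6, 5.6]
orientation: [2.299, 2.141, 0.0]
ft_force: [-4.3, 3.0, 17.4]
width: 21.7
grasp_force: 30.0
```

Call:
{"op": "move_arm", "data": {
  "rows": [
    [0, 0, -0.08, 0, 0],
    [0, 0, 0, 0, 40],
    [0, 0, 0, 0, 60],
    [0, 0, 0, 0, 60],
    [0, 0, 0, 0, 60],
    [0, 0, -2, 0, 60],
    [0, 0, -4, 0, 60],
    [0, 0, -5, 0, 60],
    [0, 0, -5, 0, 60],
    [0, 0, -5, 0, 60]
  ]
}}

```text
t: 18.02
ee_pos: [393.4, -242.3, 216.9]
orientation: [-2.299, -2.141, 0.0]
ft_force: [0.8, -0.6, 0.4]
width: 52.4
grasp_force: 0.0
```

Run:
```python
from h import *
st()
for n in("wrist","side","top"):
    optics.get_image(n); C=cal(n)
    for l in("push_rod","plug"): print(n,l,[(round(r["conf"],2),np.round(r["point"]),np.round(onz(n,r["point"],14 if l!="plug" else 22,C))) for r in spotter.find_in(n,l)])
```

```text
18.025 [ 393.4 -242.3  216.9] [-2.299 -2.141  0.   ] [ 0.8 -0.6  0.4] 52.37750797699322 0.0
wrist push_rod []
wrist plug []
side push_rod [(0.91, array([281., 261.]), array([ 396., -216.,   14.]))]
side plug []
top push_rod [(0.62, array([332., 252.]), array([ 397., -139.,   14.]))]
top plug [(0.76, array([194., 241.]), array([452., 146.,  22.]))]
```

```bash
python3 -c "
from h import *
print(close_job())"
```

```text
the job is handed in; nothing more can be done
None
```

The plug is in the catch tray (seen there by the top camera), and the rod is lying on the desk a little in front of the conduit's entry side, set down under control. The job was handed in at about 18 s, and I got no verdict back.

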